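# Draw the spatula out of the covered tray

### The job

The powder spatula lies in the tray with both its ends under the fixed clear cover. It is longer than the hand opening, so tip it and draw it out through the opening one end first, gently, without forcing it against the cover or the gripper against the tray, and without disturbing the things around. Finish with the gripper still holding the spatula motionless in the air, every part of it at least 5 cm above the tray's cover; do not put it down or let go.

Things in the scene. Friction and masses are not known exactly. Their poses are not given: they have to be found in the camera images.
- tray: shallow aluminium tray fixed to the worktop, 178 mm along its x, 370 mm along its y (roughly the robot's right to left), 50 mm high with its fixed clear cover. Walls 4 mm; floor's top 4 mm above the worktop. Inside, the space reaches 181 mm from the middle each way along y, 85 mm each way along x. Origin: centre of the underside, on the worktop, z up.
- cover: rigid clear cover fixed on the tray, 4 mm thick, from 46 to 50 mm above the worktop, 178x370 mm, with a hand opening in its middle. Origin: centre of the opening, at the cover's underside. The opening is 140 mm along the tray's x and 130 mm along its y, with a 6 mm metal frame flush in the cover. Same axes as the tray.
- spatula: powder spatula, 204 mm long along its y, about 50 g, flat on the tray's floor. Black handle, the part to grip, 16 mm wide (x), 12 mm high, from y = +2 to +102 mm, pointing to the robot's left (tray's +y); blade 24 mm wide, 2 mm thick, 6 mm above the handle's underside, on to y = -102 mm. Balances near y = +30 mm. Origin: middle of its length, at the handle's underside; z up.
- blade_tip (a point): end of the spatula's blade, at spatula (0, -102, +6) mm
- handle_end (a point): end of the spatula's handle, at spatula (0, +102, +6) mm
- cap: loose dark brown jar cap, 85 mm across, 20 mm high, beside the tray's left end; bystander, origin at its underside's centre
- tally: loose small hand tally counter, 58x50x29 mm, behind the tray; bystander, origin at its underside's centre
- weight: loose brass calibration weight, 27 mm across, 52 mm high, behind the tray; bystander, origin at its underside's centre
There are look-alikes about, which are no part of the job. There is more than one size of the spatula; the job needs the largest.

How it is judged:
By the outcome, as a careful person would: the job done as asked, in the order asked, and still so for the second after the job is handed in, while the arm keeps its last pose, push and grip.
It also fails if it takes over 38 s, if anything falls off the work surface, if the arm or the gripper's body presses on something with over 40 N, if the wrist force passes 120 N, or if a joint passes its speed limit or range.

### The arm

A 6-joint arm with a two-finger parallel gripper is mounted at the origin on a cart in front of the work surface, level with it; the furniture and walls round the work are solid. World frame = base frame: x ahead of the robot, y to its left, z up, the work surface at z = 0. Lengths are in m, angles in rad, forces in N, time in s.
With the tool pointing down it reaches from about 0.3 to 0.875 m from the base axis. Payload 6.4 kg.
Tool frame: the origin (TCP) lies midway between the tips of the shut fingers; the grasp point (between the pads) lies 19 mm behind it; z points along the fingers, y is the line along which they close (so a half turn about z gives the same grasp; the last joint's range is limited). The gripper opens to 85 mm and grips with 20 to 120 N. Pads are 22 mm wide; open, the fingers measure 114 mm over their backs; the gripper's body (76 mm by 85 mm) begins 54 mm behind the grasp point. The pads swing forward as they close: fully open they stand 13 mm farther back than shut.
Start: joints at [1.097, 0.181, 1.607, -0, 1.354, -0.206], TCP at [0.152, 0.555, 0.231] pointing down, gripper open.
Joint ranges: [-2.99, 2.99], [-0.89, 2.07], [0.3, 2.58], [-1.14, 4.28], [0, 2.63], [-3.12, 3.12]. Speed limits (rad/s): [2.57, 2.57, 3.01, 3.14, 3.14, 3.14].

### API

Orientations are given as a unit quaternion [w, x, y, z].
In Python, from bench import ctrl gives the robot as it stands. The module is installed in compiled form; this text tells all that it offers.
- The arm moves only by the tool move_arm, never from a script. Its argument "plan" is one flat list of numbers, 6 for each row, row after row: the shift along the world's x, y, z in units of 50 mm (1.0 is 50 mm), then the turn, a rotation vector about the world's x, y, z in rad. A call has 1 to 10 rows; each row is the pose to reach, as a shift and turn from the pose commanded when the call began; what a row does not reach only later rows make up. A row lasts 1/8 s, in which the tool goes at most 62.5 mm and 10.7 degrees, less where a joint would pass 70% of its speed; a pose out of reach is approached as far as the arm can. A call with a gripper value outside its range is refused whole. "grip" is the finger opening in mm, from 0 to 85.4, set as the call begins (left out, the last holds). The fingers move at their own pace and stop on an object; the grip force is fixed at half the most. Time passes only in rows, so rows that repeat a pose let the fingers close. It gives the time, the measured TCP pose, the force, the opening and the grip force at its end, in the units of the state.
- ctrl.get_obs(): the state, without advancing time (a new reading comes with each control period).
- ctrl.camera(name): name is "scene" or "top"; returns a dict with "pixels" (480x640x3 uint8, red, green, blue), "fx", "fy", "cx", "cy" (pixels), "origin" and "attitude" of the camera in the world. Camera axes: x right, y down, z forward; pixel columns grow to the right and rows downward; lengths in m; the calibration is good to about 2 mm. A picture is of the moment at which its call begins. There is no depth.
- ctrl.hand_in(): hands the job in; it is judged then, once.
The state is a dict: "time_s": time; "q": joint angles; "dq": joint speeds; "joint_efforts": joint torques, N m; "eef_pos": TCP position; "eef_rot": TCP orientation; "wrist_force": force on the tool from outside, world axes, zero at the start; "torque": the same for the moment, N m; "opening": opening from 0.0 (shut) to 1.0 (fully open); "grasp_force": force on a finger pad.
Only numpy, scipy, OpenCV 4.12 (cv2) and the standard library are available. Lean on these libraries where they do the work, as an engineer would, in place of code of your own. Each camera call takes 0.05 s, during which the arm holds its last target. There are 200 camera calls.

## Working session

There is one attempt and no reset: what is moved stays moved. The work goes in short steps, Python scripts to look and compute and a tool call to move; the robot and the scene stay as the last step left them, time stands still between calls to the robot, and variables do not carry over. Pictures are saved under pics/ and viewed, at most 10 in all, crops included, and the job is handed in when it is done.

Besides the shell and the picture viewer there is one more tool, called after "Call:" in YAML: its name, and indented under it one key for each argument. move_arm: Moves the arm, as the interface text tells. Its arguments: {"type":"object","properties":{"plan":{"type":"array"},"grip":{"type":"number"}},"required":["plan"]}

```bash
mkdir -p pics; python3 - <<'E'
from bench import ctrl
import cv2
o=ctrl.get_obs(); print(o)
for n in("top","scene"):
    c=ctrl.camera(n); cv2.imwrite(f"pics/{n}0.png",c["pixels"][:,:,::-1]); c.pop("pixels"); print(n,c)
E
```

```text
{'time_s': 0.0, 'q': array([ 1.09670178e+00,  1.81547925e-01,  1.60798429e+00,  3.64123778e-06,
        1.35378144e+00, -2.06321471e-01]), 'dq': array([ 1.38569737e-03, -3.92943515e-04,  1.05029121e-03,  8.64761730e-04,
        2.84188546e-06, -4.79250898e-04]), 'joint_efforts': array([ 3.87446448e-05, -4.44863856e+01, -3.51342380e+01, -2.85921424e-04,
        9.01294698e-03, -1.48827434e-05]), 'eef_pos': array([0.15188038, 0.55402362, 0.23039173]), 'eef_rot': array([-2.88810100e-04,  1.33487235e-01,  9.91050159e-01, -8.10587601e-04]), 'wrist_force': array([-0.57058089,  1.24620729,  0.47849186]), 'torque': array([ 0.03761309, -0.02964863,  0.06677631]), 'grasp_force': 0.0, 'opening': 1.001960690069248}
top {'fx': 520.5696087129966, 'fy': 520.5696087129966, 'cx': 321.1595086435833, 'cy': 238.04138100633415, 'origin': array([0.40521177, 0.04534967, 1.15994689]), 'attitude': array([-0.05951258,  0.70855458, -0.70120318,  0.05218015])}
scene {'fx': 577.9738698504287, 'fy': 577.9738698504287, 'cx': 320.0997548712196, 'cy': 237.723915098059, 'origin': array([ 0.09757376, -0.91855691,  0.6594762 ]), 'attitude': array([-0.49444123,  0.83782736, -0.20511204,  0.10724848])}
```

View pics/top0.png

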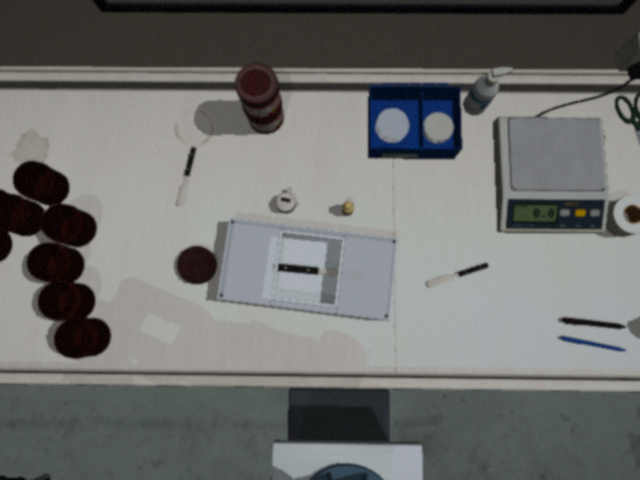

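View pics/scene0.png

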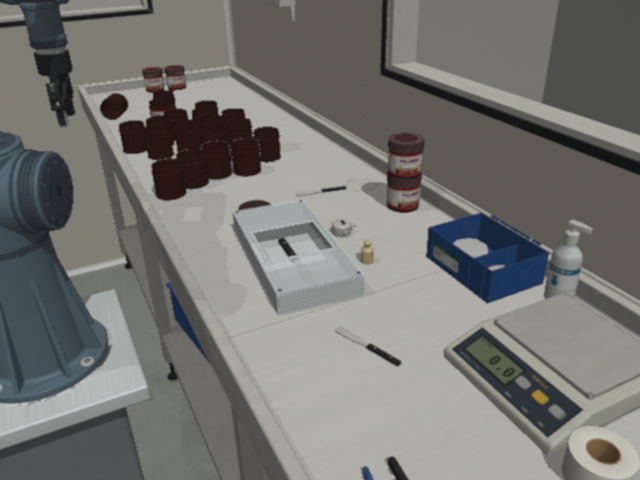

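The top view shows the tray with corners near (232,219), (395,239), (388,319) and (219,300). The spatula's handle runs from about (278,267) to (320,271), and the blade points right. The cap is at (196,264), the tally at (287,201) and the weight at (348,208). Next I'll zoom in and project.

```bash
cat > h.py <<'E'
import numpy as np, cv2
from bench import ctrl
from scipy.spatial.transform import Rotation as R
def rot(q): return R.from_quat(np.roll(q,-1)).as_matrix()
def unproj(c,uv,z):
    d=rot(c["attitude"])@[(uv[0]-c["cx"])/c["fx"],(uv[1]-c["cy"])/c["fy"],1]
    o=c["origin"]; return o+d*(z-o[2])/d[2]
def proj(c,p):
    q=rot(c["attitude"]).T@(np.array(p)-c["origin"]); return np.array([c["fx"]*q[0]/q[2]+c["cx"],c["fy"]*q[1]/q[2]+c["cy"]])
def crop(c,x0,y0,x1,y1,k,name):
    cv2.imwrite(name,cv2.resize(c["pixels"][y0:y1,x0:x1,::-1],None,fx=k,fy=k,interpolation=cv2.INTER_CUBIC))
E
python3 - <<'E'
from h import *
c=ctrl.camera("top"); crop(c,212,208,402,328,4,"pics/t1.png")
for uv in [(232,219),(395,239),(388,319),(219,300)]: print(unproj(c,uv,.05).round(4))
for uv in [(278,267),(322,271)]: print(unproj(c,uv,.014).round(4))
E
```

```text
[0.6222 0.2523 0.05  ]
[ 0.5816 -0.1013  0.05  ]
[ 0.411  -0.0847  0.05  ]
[0.4469 0.2733 0.05  ]
[0.5221 0.153  0.014 ]
[0.5142 0.0556 0.014 ]
```

View pics/t1.png

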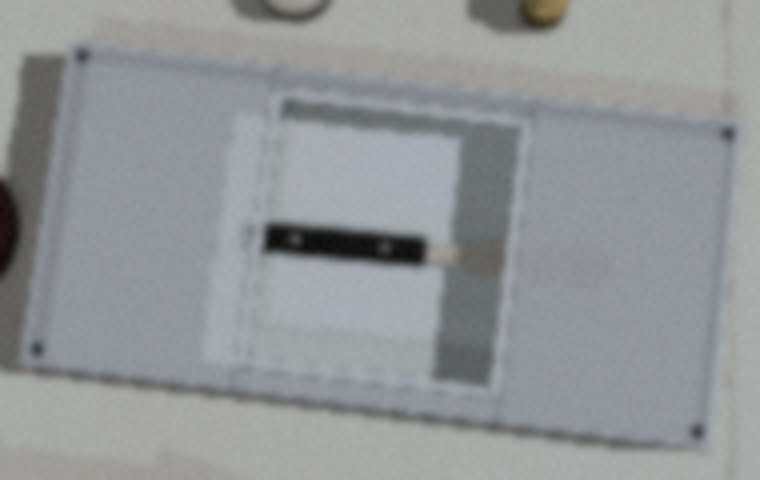

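The zoomed crop shows the handle from (265,240) to (425,252) and the blade tip near (608,268), under the right part of the cover. The frame corners are near (275,97), (525,122), (492,388) and (245,365).

```bash
python3 - <<'E'
from h import *
c=ctrl.camera("top")
f=lambda a,z:unproj(c,(a[0]/4+212-.4,a[1]/4+208-.4),z)
P=np.array([f(a,.05) for a in [(70,45),(738,122),(706,447),(22,368)]])
O=np.array([f(a,.05) for a in [(275,97),(525,122),(492,388),(245,365)]])
for n,Q in(("tray",P),("open",O)):
    m=Q.mean(0); ey=(Q[0]+Q[3]-Q[1]-Q[2])[:2]; ex=(Q[0]+Q[1]-Q[2]-Q[3])[:2]
    print(n,m.round(4),"yaw from y",np.degrees(np.arctan2(-ey[0],ey[1])).round(2),"from x",np.degrees(np.arctan2(ex[1],ex[0])).round(2),np.linalg.norm(ey)/2,np.linalg.norm(ex)/2)
h0,h1,b=f((265,240),.016),f((425,252),.016),f((608,268),.012)
print(h0,h1,b); 
for a,e in((h0,h1),(h0,b)):
    d=a-e; print(np.linalg.norm(d),np.degrees(np.arctan2(-d[0],d[1])))
E
```

```text
tray [0.516  0.0869 0.05  ] yaw from y -6.01 from x -6.15 0.36431208875361726 0.1750783353040625
open [0.5169 0.0861 0.05  ] yaw from y -4.95 from x -5.83 0.1336891712160194 0.1442333141225879
[0.52057533 0.15312763 0.016     ] [0.51484365 0.06475596 0.016     ] [ 0.50741444 -0.03624597  0.012     ]
0.08855735512558095 -3.710941141747263
0.18987251074621192 -3.975492907696716
```

Call:
move_arm:
  plan: [0.73, -0.89, -0.1, 0, 0, -0.137, 1.46, -1.78, -0.2, 0, 0, -0.274, 2.19, -2.67, -0.3, 0, 0, -0.411, 2.92, -3.56, -0.4, 0, 0, -0.548, 3.65, -4.45, -0.5, 0, 0, -0.685, 4.38, -5.34, -0.6, 0, 0, -0.822, 5.11, -6.23, -0.7, 0, 0, -0.959, 5.84, -7.12, -0.8, 0, 0, -1.096, 6.57, -8.01, -0.9, 0, 0, -1.233, 7.31, -8.92, -1.0, 0, 0, -1.373]
  grip: 50

```text
time_s: 1.45
eef_pos: [0.5186, 0.1069, 0.1811]
eef_rot: [-0.0, 0.733, 0.68, 0.0]
wrist_force: [0.6, 0.9, -0.6]
opening: 0.587
grasp_force: 0.0
```

Call:
move_arm:
  plan: [0, 0, 0, 0, 0, 0, 0, 0, 0, 0, 0, 0, 0, 0, 0, 0, 0, 0]

```text
time_s: 1.82
eef_pos: [0.5168, 0.1097, 0.1813]
eef_rot: [-0.0, 0.731, 0.683, -0.0]
wrist_force: [0.1, -0.9, 0.2]
opening: 0.583
grasp_force: 0.0
```

```bash
python3 - <<'E'
from h import *
o=ctrl.get_obs(); print(o["time_s"],o["eef_pos"],rot(o["eef_rot"]).round(4),o["wrist_force"],o["opening"])
c=ctrl.camera("top"); crop(c,212,208,402,328,4,"pics/t2.png")
E
```

```text
1.825 [0.51678854 0.10970795 0.18127387] [[ 6.770e-02  9.977e-01 -4.000e-04]
 [ 9.977e-01 -6.770e-02  3.000e-04]
 [ 2.000e-04 -4.000e-04 -1.000e+00]] [ 0.110293   -0.90990953  0.23420465] 0.5834757601483475
```

View pics/t2.png

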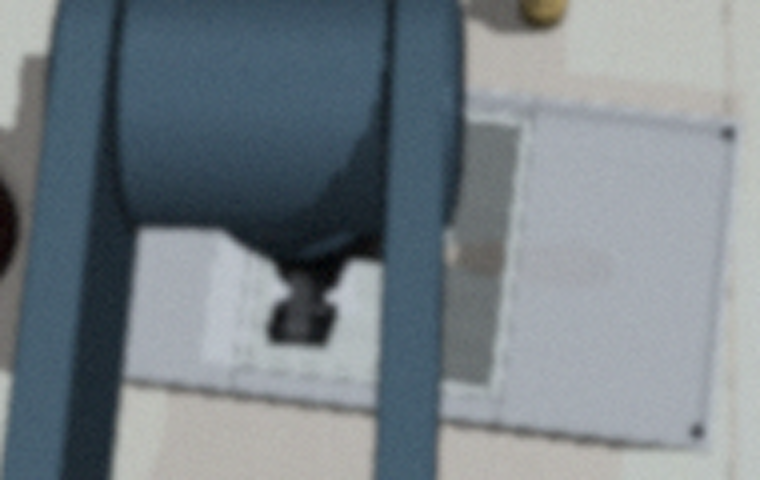

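The arm covers the handle. The blade is unmoved, ending near (608,268), and the tool is aligned with the spatula. I'll descend.

Call:
move_arm:
  plan: [0, 0, -0.6, 0, 0, 0, 0, 0, -1.3, 0, 0, 0, 0, 0, -2.0, 0, 0, 0, 0, 0, -2.6, 0, 0, 0, 0, 0, -3.0, 0, 0, 0, 0, 0, -3.25, 0, 0, 0, 0, 0, -3.4, 0, 0, 0, 0, 0, -3.46, 0, 0, 0, 0, 0, -3.46, 0, 0, 0]

```text
time_s: 3.0
eef_pos: [0.518, 0.1086, 0.0087]
eef_rot: [0.0, 0.731, 0.682, 0.0]
wrist_force: [-0.2, 0.5, 0.2]
opening: 0.588
grasp_force: 0.0
```

```bash
python3 - <<'E'
from h import *
c=ctrl.camera("scene"); crop(c,220,180,380,310,5,"pics/s2.png")
p=lambda a:((proj(c,a)-[220,180])*5).round()
print(p([.518,.108,.01]),p([.5216,.164,.016]),p([.5145,.065,.016]))
E
```

```text
[340. 353.] [297. 285.] [372. 387.]
```

```bash
python3 -c "
import cv2;i=cv2.imread('pics/s2.png');cv2.imwrite('pics/s2b.png',cv2.resize(i,(738,600)))"
```

```text
(no output)
```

View pics/s2b.png

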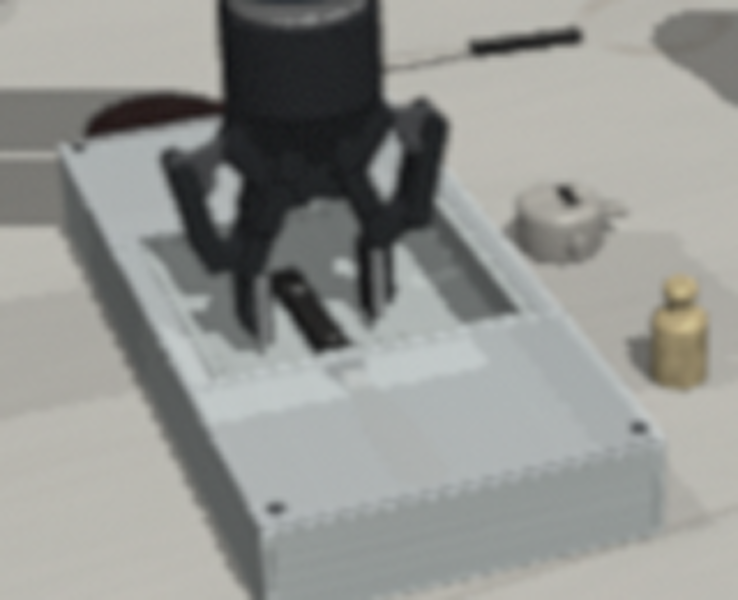

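The fingers straddle the handle, with tips at (262,340) and (375,315) and the handle running from (285,275) to (335,345). I'll close the gripper.

Call:
move_arm:
  plan: [0, 0, 0, 0, 0, 0, 0, 0, 0, 0, 0, 0, 0, 0, 0, 0, 0, 0, 0, 0, 0, 0, 0, 0, 0, 0, 0, 0, 0, 0, 0, 0, 0, 0, 0, 0]
  grip: 8

```text
time_s: 3.8
eef_pos: [0.5181, 0.1085, 0.0091]
eef_rot: [0.0, 0.731, 0.682, 0.0]
wrist_force: [-1.3, -0.7, 4.5]
opening: 0.231
grasp_force: 58.5
```

Call:
move_arm:
  plan: [0, 0, 0.06, 0, 0, 0, 0, 0, 0.12, 0, 0, 0, 0, 0, 0.16, 0, 0, 0, 0, 0, 0.16, 0, 0, 0]

```text
time_s: 4.3
eef_pos: [0.5178, 0.1085, 0.0165]
eef_rot: [0.0, 0.731, 0.682, 0.0]
wrist_force: [0.3, -0.2, -0.6]
opening: 0.235
grasp_force: 58.7
```

```bash
python3 - <<'E'
from h import *
c=ctrl.camera("scene"); crop(c,240,200,360,290,6,"pics/s3.png")
E
```

```text
(no output)
```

View pics/s3.png

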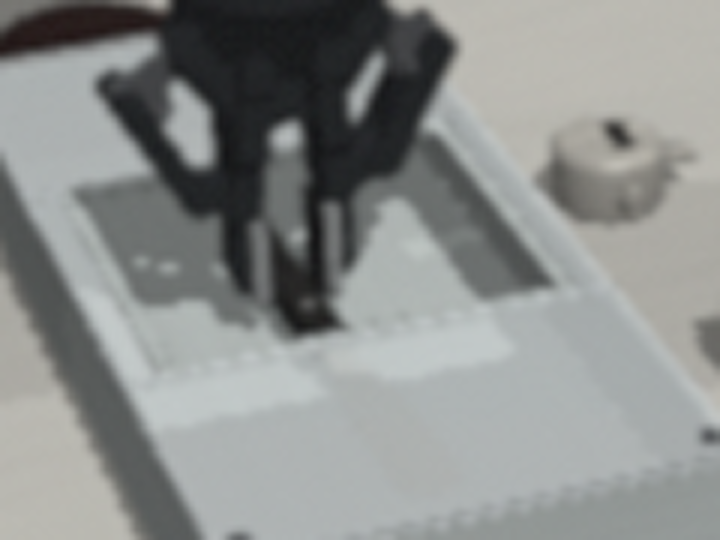

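The spatula is held and lifted, and nothing else has moved. The next moves slide it toward the blade end and then tip the handle up 12°.

Call:
move_arm:
  plan: [-0.008, -0.11, 0, 0, 0, 0, -0.015, -0.22, 0, 0, 0, 0, -0.023, -0.34, 0, 0, 0, 0, -0.03, -0.45, 0, 0, 0, 0, -0.038, -0.56, 0, 0, 0, 0, -0.038, -0.56, 0, 0, 0, 0]

```text
time_s: 5.1
eef_pos: [0.5158, 0.08, 0.0163]
eef_rot: [-0.0, 0.732, 0.682, -0.0]
wrist_force: [0.1, 0.2, -0.6]
opening: 0.229
grasp_force: 58.7
```

Call:
move_arm:
  plan: [0, -0.002, 0.124, 0.042, -0.003, 0, 0, -0.008, 0.246, 0.084, -0.006, 0, -0.001, -0.02, 0.37, 0.126, -0.008, 0, -0.002, -0.036, 0.492, 0.168, -0.011, 0, -0.004, -0.058, 0.612, 0.209, -0.014, 0, -0.004, -0.058, 0.612, 0.209, -0.014, 0]

```text
time_s: 5.85
eef_pos: [0.516, 0.077, 0.0472]
eef_rot: [-0.071, 0.728, 0.678, 0.076]
wrist_force: [-0.8, -1.0, -1.2]
opening: 0.237
grasp_force: 58.8
```

```bash
python3 - <<'E'
from h import *
c=ctrl.camera("scene"); crop(c,220,180,380,300,5,"pics/s4.png")
E
```

```text
(no output)
```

View pics/s4.png

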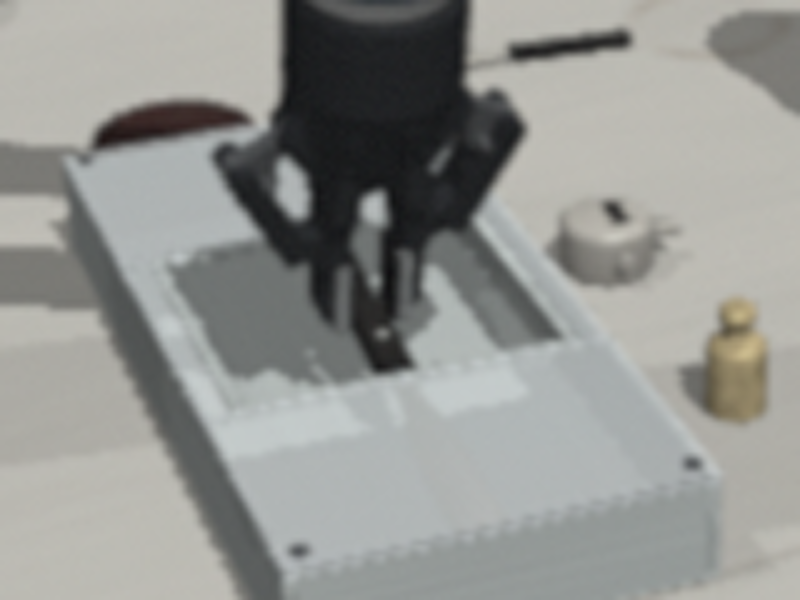

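The handle is tipped up inside the opening with its lower end near (395,368), and forces are under 2 N, so there's no contact. I'll draw it out in two stages.

Call:
move_arm:
  plan: [0.01, 0.15, 0.031, 0, 0, 0, 0.02, 0.29, 0.062, 0, 0, 0, 0.019, 0.274, 0.137, 0.026, -0.002, 0, 0.018, 0.257, 0.212, 0.052, -0.0035, 0, 0.02, 0.38, 0.245, 0.052, -0.0035, 0, 0.03, 0.5, 0.277, 0.052, -0.0035, 0, 0.03, 0.5, 0.277, 0.052, -0.0035, 0]

```text
time_s: 6.78
eef_pos: [0.5171, 0.1031, 0.0609]
eef_rot: [-0.089, 0.725, 0.676, 0.095]
wrist_force: [0.1, 0.1, -0.8]
opening: 0.231
grasp_force: 58.8
```

Call:
move_arm:
  plan: [0.015, 0.2, 0.054, 0, 0, 0, 0.03, 0.4, 0.107, 0, 0, 0, 0.04, 0.6, 0.16, 0, 0, 0, 0.055, 0.8, 0.214, 0, 0, 0, 0.07, 1.0, 0.268, 0, 0, 0, 0.082, 1.2, 0.322, 0, 0, 0, 0.082, 1.2, 0.322, 0, 0, 0]

```text
time_s: 7.65
eef_pos: [0.5212, 0.1634, 0.0771]
eef_rot: [-0.089, 0.725, 0.677, 0.095]
wrist_force: [-0.4, 0.3, 0.6]
opening: 0.236
grasp_force: 58.8
```

```bash
python3 - <<'E'
from h import *
c=ctrl.camera("scene"); crop(c,220,180,380,300,5,"pics/s5.png")
E
```

```text
(no output)
```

View pics/s5.png

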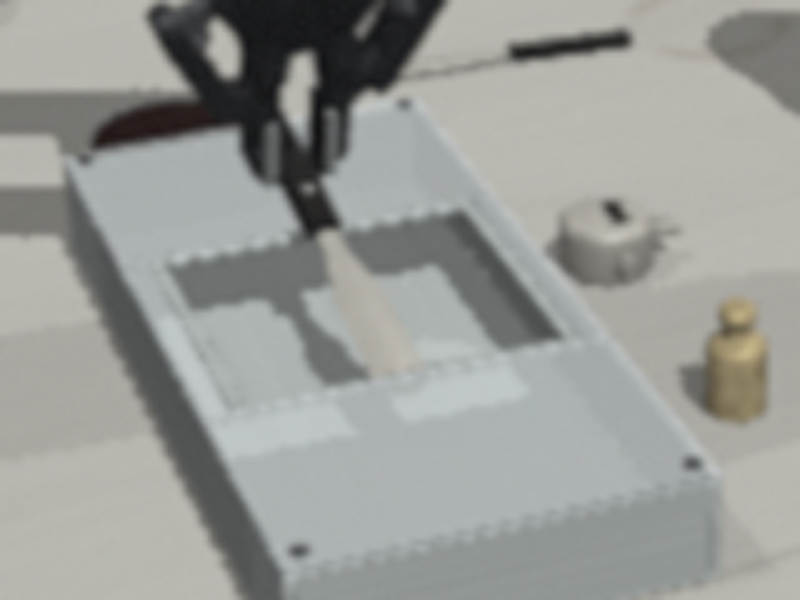

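The blade is now visible almost to its tip at the near edge of the opening, around (395,365), and is still straight in the grip. I'll continue out and then up.

Call:
move_arm:
  plan: [0.017, 0.25, 0.067, 0, 0, 0, 0.034, 0.5, 0.134, 0, 0, 0, 0.05, 0.75, 0.27, 0, 0, 0, 0.06, 0.9, 0.5, 0, 0, 0, 0.065, 1.0, 0.9, 0, 0, 0, 0.065, 1.0, 1.4, 0, 0, 0, 0.065, 1.0, 1.9, 0, 0, 0, 0.065, 1.0, 2.3, 0, 0, 0, 0.065, 1.0, 2.5, 0, 0, 0, 0.065, 1.0, 2.5, 0, 0, 0]

```text
time_s: 8.95
eef_pos: [0.5249, 0.2126, 0.2031]
eef_rot: [-0.088, 0.725, 0.676, 0.096]
wrist_force: [0.1, 0.0, -0.3]
opening: 0.234
grasp_force: 58.8
```

Call:
move_arm:
  plan: [0, 0, 0, 0, 0, 0, 0, 0, 0, 0, 0, 0, 0, 0, 0, 0, 0, 0, 0, 0, 0, 0, 0, 0]

```text
time_s: 9.45
eef_pos: [0.5243, 0.2126, 0.2015]
eef_rot: [-0.089, 0.725, 0.676, 0.095]
wrist_force: [0.2, 0.9, -1.2]
opening: 0.235
grasp_force: 58.8
```

```bash
python3 - <<'E'
from h import *
c=ctrl.camera("scene"); cv2.imwrite("pics/s6.png",c["pixels"][:,:,::-1])
o=ctrl.get_obs(); M=rot(o["eef_rot"]); u=M[:,0]
print(u, proj(c,o["eef_pos"]-.147*u), (o["eef_pos"]-.147*u), proj(c,o["eef_pos"]+.057*u),abs(o["dq"]).max())
E
```

```text
[0.06784129 0.9636059  0.25857539] [289.93018361 194.1449453 ] [0.51432256 0.07095831 0.16358048] [258.95335493 139.8742023 ] 0.002787001607791342
```

View pics/s6.png

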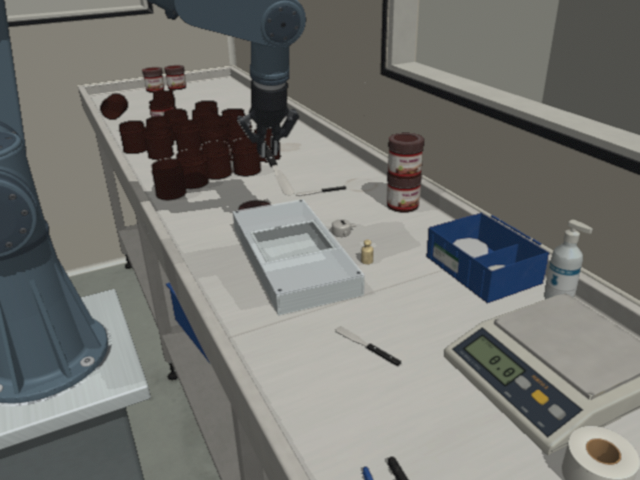

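The spatula hangs in the grip with its blade tip near (288,194), where I predicted it, at z of about 0.16. The cap, tally and weight are where they were. I'll hand in.

```bash
python3 -c "
from bench import ctrl
print(ctrl.hand_in())"
```

```text
the job is handed in; nothing more can be done
None
```

I drew the spatula out handle end first and handed the job in with it held still, its lowest point about 11 cm above the cover; wrist force readings stayed under 5 N and the cap, tally and weight look unmoved (the hand-in returned no verdict).

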